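# Put the carton into the extending file rack and close the rack up one hole

### The job

Gently, without crushing it, stand the thin white carton upright on the rack's tray in the gap between the last ledger and the sliding end plate, broad faces towards the ledger and the plate, and let it go. Then pull up the lock plunger's knob, slide the end section one hole in towards the ledgers, and let the pin go fully home in that next hole. Finish while still holding the knob, with the pin fully home; do not knock the carton over or disturb the other things on the desk.

Things in the scene. Friction and masses are not known exactly. Their poses are not given: they have to be found in the camera images.
- rack: Extending desk file rack, fixed to the desk. Two parallel 20 mm square dark steel tubes run along its y at x = -70 mm (front tube) and +70 mm, from y = -295 to +200 mm, tops 32 mm above the desk; a flat tray, also 32 mm high, lies between them from y = -60 to +200 mm. Origin: on the desk, midway between the tubes; x away from the front, y along the tubes towards the ledgers, z up.
- last_ledger (a point): Foot of the outer cover of the last of five upright ledgers standing tight on the rack (all fixed, tops up to 182 mm above the desk, rack x = -85 to +120 mm, rack y = +22 to +197 mm). At rack x 0, y +22 mm, on the tray. The cover is flat and looks along the rack's -y.
- gap (a point): Middle of the gap for the carton, on the tray's surface (32 mm above the desk), rack x 0, y -19 mm: midway between the last ledger's cover and the end plate's starting place. The gap is 82 mm wide along y at the start, 52 mm once closed by one hole, and open at the front, back and top. Does not move with the section.
- next_hole (a point): Mouth of the next hole inwards, in the front tube's top, 32 mm above the desk, rack x -70 mm, y -120 mm (under the sleeve at the start). The holes, 11 mm wide, are spaced 30 mm along the front tube; the knob's centre must come straight above this point.
- section (a joint): Travel of the sliding section along the rack's +y, towards the ledgers, in m: 0 at the start (pin in a hole), +0.030 at the next hole inwards. It slides only while the pin is lifted over 10 mm; about 3 N moves it and it stays where left. Its two sleeves over the tubes, from the end plate to 120 mm outwards (-y), 27 mm wide, tops 36 mm above the desk, carry plate and plunger.
- end_section: The sliding section's upright grey end plate, 160 mm wide along x, 4 mm thick, 94 mm tall, from 36 to 130 mm above the desk. Origin: foot of its inner face (the face towards the carton and ledgers), midway between the tubes; axes parallel to the rack's.
- plunger (a joint): Lift of the lock plunger in m: 0 = pin fully home in a hole; its 8 mm round-nosed pin is clear of the tube from 0.010; upper stop at 0.015. A spring pulls it down with 5 N at 0 and 9.5 N at the stop. Let go between two holes, the pin rides on the tube with the knob about 10 mm up.
- knob: The plunger's black ribbed round knob, axis upright, 26 mm across, 30 mm tall, on a 19 mm steel barrel on the front sleeve's top, 90 mm outwards (-y) of the end plate's inner face. Origin: its centre, straight above the pin, 69 mm above the desk when the pin is home and 33 mm above the sleeve's top. Axes as the rack's. It travels with the section and lifts with the plunger.
- carton: Upright thin white cardboard carton with a grey band, 56 mm (its x) by 44 mm (its y) by 150 mm tall, about 0.2 kg. It crushes easily: 20 to 40 N on each finger is safe, 60 N crushes it; nor may it be pressed or dropped hard. Broad faces look along its own +-y. Origin: centre of its underside; z up. It starts standing on the desk to the robot's right.
- tumbler: Bystander: glass tea tumbler with steel lid, 66 mm across, 177 mm tall. Origin: centre of its underside.
- stapler: Bystander: black stapler, 135 by 34 by 47 mm, long side along its x. Origin: centre of its underside.
- note_block: Bystander: block of note paper, 90 by 90 by 45 mm. Origin: centre of its underside.
- tape_roll: Bystander: roll of parcel tape lying flat, 100 mm across, 45 mm tall. Origin: centre of its underside.
- calculator: Bystander: flat desk calculator, 105 by 150 by 19 mm. Origin: centre of its underside.
- mouse: Bystander: black computer mouse, 62 mm across, 34 mm tall. Origin: centre of its underside.
Not all that is in view belongs to the job. Of the things that look like the carton, take the one that is nearest to the robot's base at the start.

How it is judged (in metres and radians):
On the way, in this order (a step that is already met when the one before it is completed fails the run):
1. The carton stands upright and let go on the rack's tray in the gap, broad faces towards ledger and plate, with the section still in its first hole (z of carton in the frame of rack between 0.028 and 0.036 m and angle between carton's own z axis and vertical below 0.1 rad and x of carton in the frame of rack between -0.07 and 0.07 m and y of carton in the frame of rack between -0.045 and 0.01 m and angle between the y axis of carton and the y axis of rack, either way round below 0.5 rad and contact force between the fingers and carton below 0.1 N and linear speed of carton below 0.02 m/s and value of joint section below 0.003 m), for 0.2 s.
2. The plunger is pulled up clear of the hole with the fingers on the knob (value of joint plunger above 0.009 m and contact force between the fingers and knob above 1 N), for 0.1 s.
3. The section is at the next hole with the pin home (value of joint plunger below 0.002 m and value of joint section between 0.026 and 0.034 m), for 0.2 s.
At the end, for the whole second after the job is handed in: Section at the next hole (30 mm in, within 4 mm), pin home (lift under 2 mm), fingers still on the knob (over 1 N); carton at rest on the tray between ledger and end plate, upright within 0.1 rad, within 70 mm of the tray's middle line, not touched by the fingers (all of step 3 and contact force between the fingers and knob above 1 N and z of carton in the frame of rack between 0.028 and 0.036 m and angle between carton's own z axis and vertical below 0.1 rad and x of carton in the frame of rack between -0.07 and 0.07 m and y of carton in the frame of rack between -0.02 and 0.01 m and angle between the y axis of carton and the y axis of rack, either way round below 0.25 rad and linear speed of carton below 0.02 m/s and contact force between the fingers and carton below 0.1 N); the arm keeps its last pose, push and grip.
It fails at once if The carton is crushed in the fingers (contact force between the fingers and carton above 120 N).
It fails at once if The carton is squeezed by the end plate or dropped or pressed hard on the rack (contact force between carton and end_section above 25 N or contact force between carton and rack above 50 N).
It fails at once if The carton is tipped over (angle between carton's own z axis and vertical above 0.5 rad).
It fails at once if A bystander is shoved more than 30 mm (distance of any of tumbler, stapler, note_block, tape_roll, calculator, mouse from where it was at the start of the episode above 0.03 m).
It also fails if it takes over 58 s, if anything falls off the work surface, if the arm or the gripper's body presses on something with over 40 N, if the wrist force passes 120 N, or if a joint passes its speed limit or range.

### The arm

A 7-joint arm with a two-finger parallel gripper is mounted at the origin on the work surface. World frame = base frame: x ahead of the robot, y to its left, z up, the work surface at z = 0. Lengths are in m, angles in degrees, forces in N, time in s.
With the tool pointing down it reaches from about 0.425 to 0.875 m from the base axis. Payload 4.7 kg.
Tool frame: the origin (TCP) lies at the centre of the arm's flange, where the gripper is bolted on; the fingertips stand 182 mm ahead of it and the grasp point (between the pads) lies 164 mm ahead of it; z points along the fingers, y is the line along which they close (so a half turn about z gives the same grasp; the last joint's range is limited). The gripper opens to 87 mm and grips with 3 to 60 N. Pads are 19 mm wide; open, the fingers measure 117 mm over their backs; the gripper's body (75 mm by 190 mm) begins 51 mm behind the grasp point.
Start: joints at [-75.567, 18.392, -4.016, 83.108, 1.295, 78.541, -3.26], TCP at [0.153, 0.632, 0.405] pointing down, gripper open.
Joint ranges: [-163.93, 163.93], [-17.29, 119.83], [-79.2, 71.16], [3.27, 140.29], [-89.18, 269.18], [5.43, 117.66], [-154.24, 154.24]. Speed limits (degrees/s): [147.25, 147.25, 180, 180, 180, 180, 180].

### API

Orientations are given as [roll, pitch, yaw] about the fixed x, y, z axes, in that order (R = Rz(yaw) Ry(pitch) Rx(roll)).
In Python, from cell import env gives the robot as it stands. The module is installed in compiled form; this text tells all that it offers.
- The arm moves only by the tool step_arm, never from a script. Its argument "steps" is one flat list of numbers, 5 for each row, row after row: the opening, from 0 (shut) to 1 (fully open), then the shift along the tool's x, y, z in mm, then the turn about the tool's z in degrees. In form: [grip, dx, dy, dz, roll, grip, dx, dy, dz, roll, ...]. A call has 1 to 12 rows; each row shifts and turns the commanded pose from where the row before left it, along the tool's axes as they then stand; what a row does not reach is not made up. A row lasts 1/8 s, in which the tool goes at most 62.5 mm and 10.7 degrees, less where a joint would pass 70% of its speed; a pose out of reach is approached as far as the arm can. A call with a gripper value outside its range is refused whole. The fingers move at their own pace and stop on an object; "grip_force" is the grip in N (left out, the last holds). Time passes only in rows, so rows that do not move let the fingers close. It gives the time, the measured TCP pose, the force, the opening and the grip force at its end, in the units of the state.
- env.get_obs(): the state, without advancing time (a new reading comes with each control period).
- env.read_camera(name): name is "scene" or "top" or "wrist"; returns a dict with "image" (384x512x3 uint8, red, green, blue), "camera_matrix" (3x3 intrinsics, pixels), "R" (3x3) and "t" (3): a world point X has camera coordinates R X + t. Camera axes: x right, y down, z forward; pixel columns grow to the right and rows downward; lengths in m; the calibration is good to about 2 mm. A picture is of the moment at which its call begins. There is no depth.
- env.sign_off(): hands the job in; it is judged then, once.
The state is a dict: "time_s": time; "qpos": joint angles; "joint_velocities": joint speeds; "effort": joint torques, N m; "tool_pos": TCP position; "tool_rot": TCP orientation; "force": force on the tool from outside, world axes, zero at the start; "wrist_torque": the same for the moment, N m; "grip_width": finger opening in m; "grasp_force": force on a finger pad.
Only numpy, scipy, OpenCV 4.12 (cv2) and the standard library are available. Lean on these libraries where they do the work, as an engineer would, in place of code of your own. Each camera call takes 0.05 s, during which the arm holds its last target. There are 200 camera calls.

## Working session

There is one attempt and no reset: what is moved stays moved. The work goes in short steps, Python scripts to look and compute and a tool call to move; the robot and the scene stay as the last step left them, time stands still between calls to the robot, and variables do not carry over. Pictures are saved under pics/ and viewed, at most 10 in all, crops included, and the job is handed in when it is done.

Besides the shell and the picture viewer there is one more tool, called after ">>>" by a JSON object that holds its "op" and its "data", one argument or row to a line. step_arm: Moves the arm, as the interface text tells. Its arguments: {"type":"object","properties":{"steps":{"type":"array","items":{"type":"number"}},"grip_force":{"type":"number"}},"required":["steps"]}

```bash
mkdir -p pics
cat > h.py <<'E'
from cell import env
import cv2, numpy as np
def snap(n,f):
    c=env.read_camera(n); np.savez(f'pics/{f}.npz',**{k:np.array(v) for k,v in c.items()})
    cv2.imwrite(f'pics/{f}.png',cv2.cvtColor(c['image'],cv2.COLOR_RGB2BGR)); return c
def L(f): return dict(np.load(f'pics/{f}.npz'))
def proj(c,X):
    p=c['camera_matrix']@(c['R']@np.array(X,float)+c['t']); return p[:2]/p[2]
def ray(c,uv):
    d=c['R'].T@np.linalg.inv(c['camera_matrix'])@np.array([*uv,1.]); return -c['R'].T@c['t'], d/np.linalg.norm(d)
def atz(c,uv,z):
    o,d=ray(c,uv); return o+d*(z-o[2])/d[2]
def tri(*cu):
    A=np.zeros((3,3));b=np.zeros(3)
    for c,uv in cu:
        o,d=ray(c,uv);P=np.eye(3)-np.outer(d,d);A+=P;b+=P@o
    X=np.linalg.solve(A,b); return X,[np.round(proj(c,X)-uv,1) for c,uv in cu]
E
python3 - <<'E'
from h import *
a=snap('scene','s0');b=snap('top','t0');w=snap('wrist','w0')
for c in(a,b,w): print(c['camera_matrix'][0,0],-c['R'].T@c['t'],c['R'][2])
for n in 's0','t0':
    im=cv2.imread(f'pics/{n}.png'); cv2.imwrite(f'pics/{n}b.png',cv2.resize(im,(800,600),interpolation=cv2.INTER_CUBIC))
print(env.get_obs())
E
```

```text
376.4520040868516 [1.40747205 0.03495803 0.92355854] [-0.74074042 -0.05591646 -0.66946022]
363.92922253684577 [ 0.31759922 -0.01962808  1.1169776 ] [ 0.16796661 -0.00777096 -0.98576206]
339.5478142837 [0.08749511 0.64819787 0.38267353] [ 0.2393395  -0.05918137 -0.96913063]
{'time_s': 0.15, 'qpos': array([-75.5682244 ,  18.43024814,  -4.01597865,  83.15652717,
         1.29694771,  78.53898716,  -3.26016393]), 'joint_velocities': array([-0.06389209, -0.06018383, -0.05520237, -0.1954571 , -0.00082615,
       -0.0813871 , -0.01637888]), 'effort': array([-1.65773008e-04, -4.91796184e+01, -4.04679989e-01, -3.12880075e+01,
       -6.39545987e-02,  4.03826719e-02,  1.34058200e-04]), 'tool_pos': array([0.15310675, 0.63157562, 0.40392225]), 'tool_rot': array([-1.79919558e+02,  6.58793130e-03,  1.66378220e+02]), 'force': array([ 0.2807284 ,  0.58159445, -0.29997571]), 'wrist_torque': array([0.03719556, 0.01221099, 0.03453447]), 'grasp_force': 0.0, 'grip_width': 0.08728950604009489}
```

View pics/s0b.png

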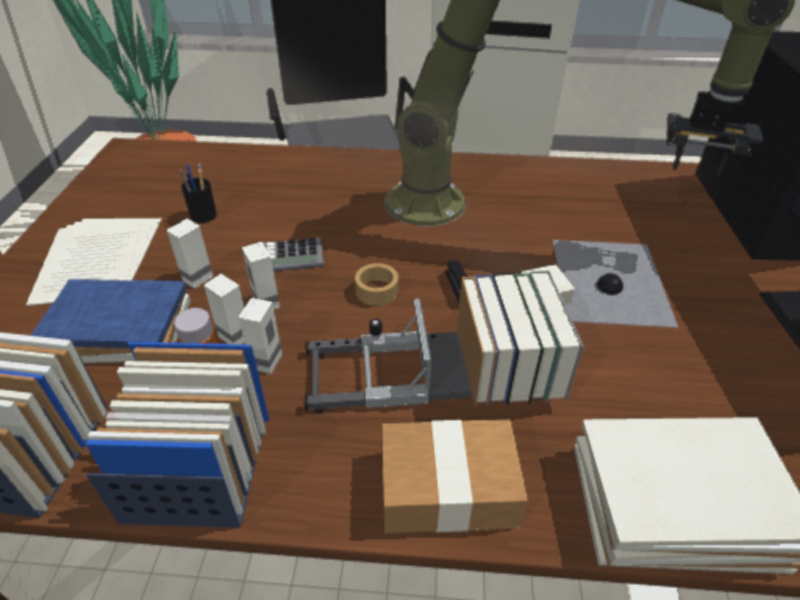

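View pics/t0b.png

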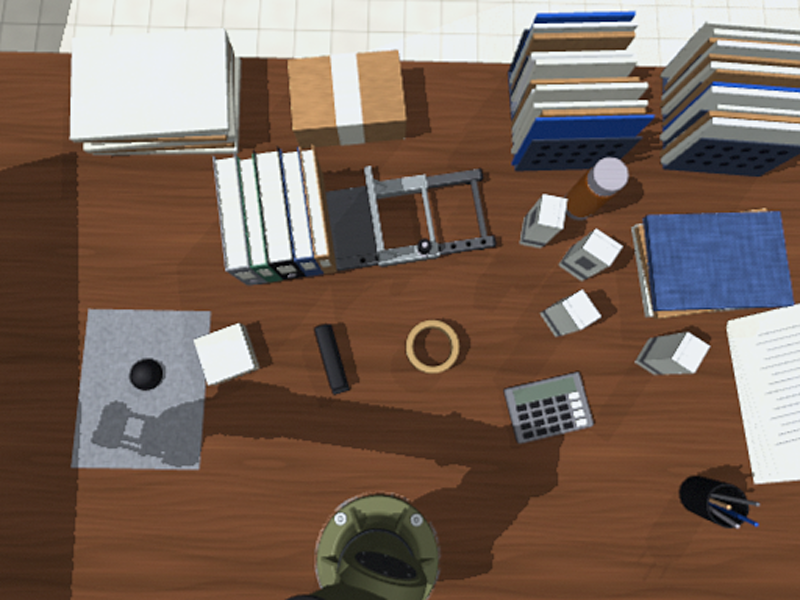

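Scene view (pixels on the 800x600 enlargement) shows the rack at about (400,350) and its knob at (375,327). There are four white cartons. Candidates in the top view: A (550,210), B (600,245), C (580,305), D (690,350). I'll take the one nearest the base.

Run:
```python
from h import *
s,t=L('s0'),L('t0');k=512/800
for n,a,b in [('A',(551,207),(260,312)),('B',(602,243),(225,291)),('C',(582,304),(260,252)),('D',(690,351),(187,230)),('knob',(425,245),(375,322))]:
    X,e=tri((t,np.array(a)*k),(s,np.array(b)*k)); print(n,X.round(3),np.hypot(*X[:2]).round(3),e)
def crop(f,x,y,w,h,z,o):
    im=cv2.imread(f'pics/{f}.png')[y:y+h,x:x+w]; return cv2.resize(im,None,fx=z,fy=z,interpolation=cv2.INTER_CUBIC)
a=crop('t0',325,175,80,50,5,0);b=crop('s0',130,145,80,50,5,0)
c=crop('t0',200,100,130,80,400/130,0);d=crop('s0',190,180,130,80,400/130,0)
top=np.hstack([a,b]);bot=np.hstack([c[:246,:400],d[:246,:400]]);bot=cv2.resize(bot,(800,246))
cv2.imwrite('pics/c1.png',np.vstack([top,bot])); print(top.shape,c.shape)
```

```text
A [ 0.628 -0.294  0.149] 0.693 [array([-1.8,  0.3]), array([-1.7, -0.3])]
B [ 0.566 -0.383  0.141] 0.683 [array([-2.4,  0.4]), array([-2. , -0.5])]
C [ 0.455 -0.339  0.155] 0.567 [array([-2.4,  0.3]), array([-1.9, -0.5])]
D [ 0.379 -0.525  0.146] 0.647 [array([-2.1,  0.2]), array([-1.5, -0.5])]
knob [ 0.572 -0.079  0.083] 0.577 [array([-0.4,  0. ]), array([-0.3, -0. ])]
(250, 800, 3) (246, 400, 3)
```

View pics/c1.png

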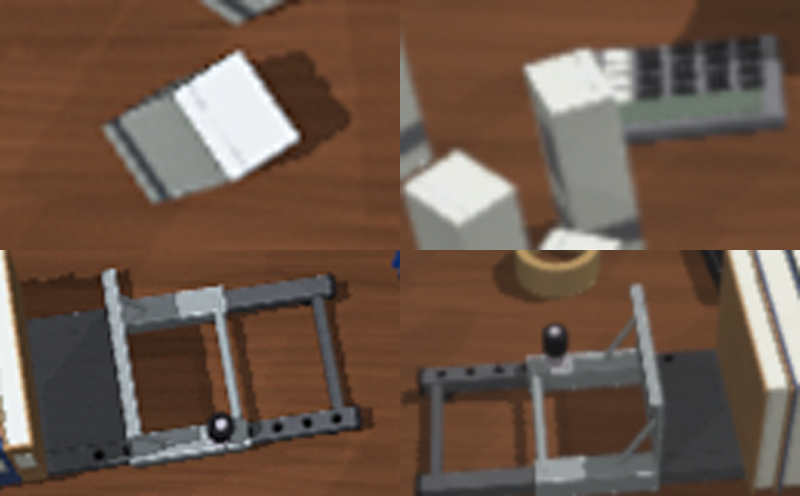

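Top crop: carton C's top corners are at (176,92), (240,50), (300,135) and (235,182), with the long side running P2–P3. The calculator stands nearby, and C is the nearest carton (0.567 m). Lower crops: the holes, knob and tube show clearly, so I can fit the poses.

```bash
cat > fit.py <<'E'
from h import *
from scipy.optimize import least_squares
def fit(obs,x0):
    def T(p,m):
        c,s=np.cos(p[3]),np.sin(p[3]); return np.array([p[0]+c*m[0]-s*m[1],p[1]+s*m[0]+c*m[1],p[2]+m[2]])
    f=lambda p:np.concatenate([proj(c,T(p,m))-np.array(uv) for c,m,uv in obs])
    r=least_squares(f,x0,loss='soft_l1'); print(np.r_[r.x[:3].round(4),np.degrees(r.x[3]).round(2)]); print(f(r.x).reshape(-1,2).round(1).tolist()); return r.x
E
python3 - <<'E'
from fit import *
s,t=L('s0'),L('t0')
q=400/130
ct=lambda u,v:(200+u/q,100+v/q); cs=lambda u,v:(190+(u-400)/q,180+v/q)
ct=lambda u,v:(200+u/q,100+(v-250)/q); cs=lambda u,v:(190+(u-400)/q,180+(v-250)/q)
o=[(t,(-.07,y,.032),ct(u,v)) for y,u,v in [(-.21,277,427),(-.24,308,422),(-.27,337,418),(-.03,98,455)]]
o+=[(s,(-.07,y,.032),cs(u,v)) for y,u,v in [(-.21,499,369),(-.24,470,371),(-.27,441,374),(-.03,668,358)]]
o+=[(t,(-.07,-.15,.084),ct(222,424)),(s,(-.07,-.15,.084),cs(554,332))]
fit(o,[.65,-.05,0,.1])
K=lambda u,v:(325+u/5,175+v/5);S=lambda u,v:(130+(u-400)/5,145+v/5)
# x axis P1->P4 (long), y axis P4->P3
a,b=.028,.022
P={1:(-a,-b,.15),2:(-a,b,.15),3:(a,b,.15),4:(a,-b,.15)}
print('carton')
o=[(t,P[i],K(*uv)) for i,uv in [(1,(176,92)),(2,(240,50)),(3,(300,135)),(4,(235,182))]]
o+=[(s,P[i],S(*uv)) for i,uv in [(1,(618,95)),(2,(550,110)),(3,(524,68)),(4,(582,50))]]
o+=[(t,(-a,-b,0),K(104,127)),(t,(a,-b,0),K(160,203))]
for y0 in (-2.2,): fit(o,[.45,-.34,0,y0])
E
```

```text
[ 6.154e-01  8.170e-02 -1.300e-03  1.009e+01]
[[-0.2, 0.1], [-0.7, 0.2], [-0.5, 0.0], [-0.1, -0.1], [-0.6, 0.2], [-0.4, 0.2], [-0.4, -0.2], [-0.3, -0.0], [-0.6, -0.1], [-0.3, -0.4]]
carton
[ 4.4730e-01 -3.4700e-01 -1.8000e-03 -1.4557e+02]
[[-0.5, 0.4], [-0.3, -0.0], [0.1, 0.1], [0.0, -0.3], [-1.3, -0.5], [-0.5, 0.7], [-0.9, -0.1], [-0.0, -0.4], [-0.5, 0.1], [-1.1, -0.0]]
```

```bash
cat >> fit.py <<'E'
from scipy.spatial.transform import Rotation as Ro
def go(x,y,z,yaw):
    o=env.get_obs(); p,r=o['tool_pos'],o['tool_rot']; R=Ro.from_euler('xyz',r,degrees=True)
    turn=-((yaw-r[2]+180)%360-180); R2=R*Ro.from_euler('z',turn,degrees=True)
    d=np.array([x,y,z])-p
    print('t',round(o['time_s'],2),'p',p.round(4),r.round(2),'F',o['force'].round(1),'w',round(o['grip_width'],4),round(o['grasp_force'],1))
    print(' turn',round(turn,1),' d after turn mm',(R2.inv().apply(d)*1000).round(1),' d before turn',(R.inv().apply(d)*1000).round(1))
E
python3 - <<'E'
from fit import *
s,t=L('s0'),L('t0')
q=400/130
ct=lambda u,v:(199.5+(u+.5)/q,99.5+(v-249.5)/q); cs=lambda u,v:(189.5+(u-399.5)/q,179.5+(v-249.5)/q)
o=[(t,(-.07,y,.032),ct(u,v)) for y,u,v in [(-.21,277,427),(-.24,308,422),(-.27,337,418),(-.03,98,455)]]
o+=[(s,(-.07,y,.032),cs(u,v)) for y,u,v in [(-.21,499,369),(-.24,470,371),(-.27,441,374),(-.03,668,358)]]
o+=[(t,(-.07,-.15,.084),ct(222,424)),(s,(-.07,-.15,.084),cs(554,332))]
r=fit(o,[.65,-.05,0,.1])
K=lambda u,v:(324.5+(u+.5)/5,174.5+(v+.5)/5);S=lambda u,v:(129.5+(u-399.5)/5,144.5+(v+.5)/5)
a,b=.028,.022
P={1:(-a,-b,.15),2:(-a,b,.15),3:(a,b,.15),4:(a,-b,.15)}
o=[(t,P[i],K(*uv)) for i,uv in [(1,(176,92)),(2,(240,50)),(3,(300,135)),(4,(235,182))]]
o+=[(s,P[i],S(*uv)) for i,uv in [(1,(618,95)),(2,(550,110)),(3,(524,68)),(4,(582,50))]]
o+=[(t,(-a,-b,0),K(104,127)),(t,(a,-b,0),K(160,203))]
c=fit(o,[.45,-.34,0,-2.5]); np.savez('pose.npz',r=r,c=c)
w=lambda x,y:(r[0]+np.cos(r[3])*x-np.sin(r[3])*y,r[1]+np.sin(r[3])*x+np.cos(r[3])*y)
print('place',w(0,-.004),'knob',w(-.07,-.15),'next',w(-.07,-.12))
go(c[0],c[1],.45,np.degrees(c[3])+270)
E
```

```text
[6.159e-01 8.190e-02 7.000e-04 1.012e+01]
[[0.2, 0.0], [-0.3, 0.2], [-0.1, -0.0], [0.2, -0.1], [-0.2, 0.2], [-0.1, 0.2], [-0.1, -0.1], [0.1, -0.0], [-0.3, -0.1], [0.0, -0.4]]
[ 4.4830e-01 -3.4600e-01  2.0000e-04 -1.4559e+02]
[[-0.3, 0.3], [0.0, -0.1], [0.4, 0.1], [0.3, -0.3], [-0.8, -0.4], [-0.0, 0.8], [-0.4, 0.0], [0.5, -0.3], [-0.3, 0.1], [-0.9, 0.0]]
place (np.float64(0.6165893424669269), np.float64(0.07794216759911117)) knob (np.float64(0.5733327738142251), np.float64(-0.07808625695357763)) next (np.float64(0.5680613395427186), np.float64(-0.0485530217647063))
t 0.15 p [0.1531 0.6316 0.4039] [-1.7992e+02  1.0000e-02  1.6638e+02] F [ 0.3  0.6 -0.3] w 0.0873 0.0
 turn 42.0  d after turn mm [-973.3 -309.   -44.8]  d before turn [-517.1 -880.6  -44.8]
```

>>> {"op": "step_arm", "data": {
  "steps": [1,-43,-35,-4,0,1,-43,-35,-4,0,1,-43,-35,-4,0,1,-43,-35,-4,0,1,-43,-35,-4,0,1,-43,-35,-4,0,1,-43,-35,-4,0,1,-43,-35,-4,0,1,-43,-35,-4,0,1,-43,-35,-4,0,1,-43,-35,-4,0,1,-43,-35,-4,0],
  "grip_force": 30
}}

```text
time_s: 1.65
tool_pos: [0.5564, 0.1005, 0.4529]
tool_rot: [180.0, 0.0, 166.4]
force: [0.3, 0.3, 0.6]
grip_width: 0.0872
grasp_force: 0.0
```

```bash
python3 -c "
from fit import *
go(.4483,-.346,.45,124.4)"
```

```text
t 1.65 p [0.5564 0.1005 0.4529] [1.7998e+02 1.0000e-02 1.6640e+02] F [0.3 0.3 0.6] w 0.0872 0.0
 turn 42.0  d after turn mm [-307.3 -341.4    2.7]  d before turn [   0.  -459.4    2.7]
```

>>> {"op": "step_arm", "data": {
  "steps": [1,0,-57.5,0,0,1,0,-57.5,0,0,1,0,-57.5,0,0,1,0,-57.5,0,0,1,0,-57.5,0,0,1,0,-57.5,0,0,1,0,-57.5,0,0,1,0,-57,0,0,1,0,0,0,10.5,1,0,0,0,10.5,1,0,0,0,10.5,1,0,0,0,10.5]
}}

```text
time_s: 3.15
tool_pos: [0.4473, -0.3445, 0.4524]
tool_rot: [-180.0, -0.0, 124.0]
force: [-1.4, 1.0, -0.6]
grip_width: 0.087
grasp_force: 0.0
```

Run:
```python
from fit import *
go(.4483,-.346,.289,124.4)
c=np.load('pose.npz')['c']; w=snap('wrist','w1')
im=cv2.imread('pics/w1.png'); im=cv2.resize(im,(800,600))
k=800/512
R=Ro.from_euler('z',c[3]).as_matrix()
for z in(.15,0):
    pts=np.array([(proj(w,R@[a,b,0]+[c[0],c[1],z])+.5)*k for a,b in((-.028,-.022),(-.028,.022),(.028,.022),(.028,-.022))]).astype(int)
    cv2.polylines(im,[pts],True,(0,0,255) if z else (0,255,0),1)
cv2.imwrite('pics/w1b.png',im)
```

```text
t 3.15 p [ 0.4473 -0.3445  0.4524] [-1.7999e+02 -3.0000e-02  1.2402e+02] F [-1.4  1.  -0.6] w 0.087 0.0
 turn -0.4  d after turn mm [ -1.9  -0.  163.4]  d before turn [ -1.9  -0.  163.4]
```

View pics/w1b.png

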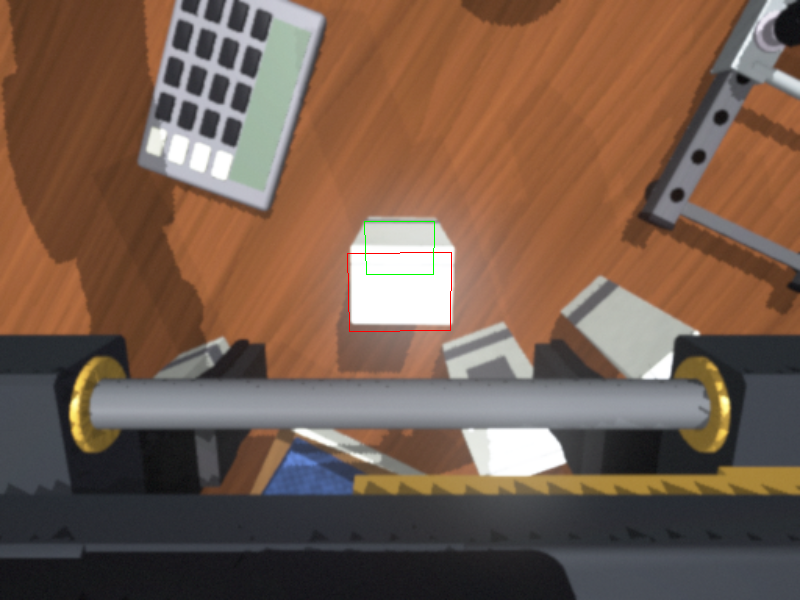

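The close crop confirms carton C, alone between the fingers. Its top spans (350..454, 247..324), about 3 mm towards the tool's +x from my prediction. I'll descend and grip at 30 N.

>>> {"op": "step_arm", "data": {
  "steps": [1,0,0.5,40,-0.4,1,0,0,40,0,1,0,0,40,0,1,0,0,30,0,1,0,0,13,0,1,0,0,0,0,0.6,0,0,0,0,0.5,0,0,0,0,0.4,0,0,0,0,0.4,0,0,0,0,0.4,0,0,0,0],
  "grip_force": 30
}}

```text
time_s: 4.58
tool_pos: [0.4481, -0.3444, 0.2901]
tool_rot: [180.0, 0.0, 124.8]
force: [0.6, 0.4, 2.3]
grip_width: 0.0559
grasp_force: 29.8
```

>>> {"op": "step_arm", "data": {
  "steps": [0.4,0,0,-10,0,0.4,0,0,-30,0,0.4,0,0,-40,0,0.4,0,0,-40,0,0.4,0,0,-40,0,0.4,0,0,-10,0,0.4,0,0,0,8.2,0.4,0,0,0,8.2,0.4,0,0,0,8.3,0.4,0,0,0,0]
}}

```text
time_s: 5.82
tool_pos: [0.4477, -0.344, 0.4586]
tool_rot: [-179.9, -0.1, 100.2]
force: [-0.6, 0.0, -1.1]
grip_width: 0.0561
grasp_force: 29.8
```

```bash
python3 -c "
from fit import *
go(.6166,.0779,.46,100.1)"
```

```text
t 5.83 p [ 0.4477 -0.344   0.4586] [-1.7990e+02 -7.0000e-02  1.0016e+02] F [-0.6  0.  -1.1] w 0.0561 29.8
 turn 0.1  d after turn mm [385.7 240.3  -1.4]  d before turn [385.5 240.7  -1.4]
```

>>> {"op": "step_arm", "data": {
  "steps": [0.4,15,9.4,0,0,0.4,25,15.6,0,0,0.4,38,23.7,0,0,0.4,40,25,0,0,0.4,40,25,0,0,0.4,40,25,0,0,0.4,40,25,0,0,0.4,40,25,0,0,0.4,40,25,0,0,0.4,35,21.8,0,0,0.4,22,13.5,0,0,0.4,10.5,6.5,0,0]
}}

```text
time_s: 7.32
tool_pos: [0.6174, 0.0785, 0.459]
tool_rot: [-179.9, 0.0, 100.2]
force: [0.7, -0.6, -2.1]
grip_width: 0.0562
grasp_force: 29.8
```

>>> {"op": "step_arm", "data": {
  "steps": [0.4,0,0,15,0,0.4,0,0,20,0,0.4,0,0,20,0,0.4,0,0,5,0,0.4,0,0,0,0]
}}

```text
time_s: 7.95
tool_pos: [0.6171, 0.0771, 0.3994]
tool_rot: [-180.0, -0.0, 100.1]
force: [0.2, -0.4, -1.5]
grip_width: 0.0563
grasp_force: 29.8
```

Run:
```python
from fit import *
go(.6166,.0779,.321,100.1)
a=snap('scene','s1');b=snap('top','t1')
r=np.load('pose.npz')['r'];Z=Ro.from_euler('z',r[3]).as_matrix()
def box(im,c,x0,y0,z,q):
    y=-.004
    for h in(q,q+.15):
        pts=[]
        for i,j in((-.028,-.022),(-.028,.022),(.028,.022),(.028,-.022)):
            p=proj(c,Z@[i,j+y,0]+[r[0],r[1],h]); pts.append(((p[0]-x0+.5)*z,(p[1]-y0+.5)*z))
        cv2.polylines(im,[np.array(pts).round().astype(int)],True,(0,0,255),1)
out=[]
for n,c,x0,y0 in(('s1',a,215,130),('t1',b,170,80)):
    im=cv2.imread(f'pics/{n}.png')[y0:y0+120,x0:x0+100]; im=cv2.resize(im,None,fx=4,fy=4,interpolation=cv2.INTER_CUBIC)
    box(im,c,x0,y0,4,env.get_obs()['tool_pos'][2]-.2901); out.append(im)
cv2.imwrite('pics/c2.png',np.hstack(out))
```

```text
t 7.95 p [0.6171 0.0771 0.3994] [-179.96   -0.    100.05] F [ 0.2 -0.4 -1.5] w 0.0563 29.8
 turn -0.0  d after turn mm [ 0.9 -0.3 78.4]  d before turn [ 0.9 -0.3 78.4]
```

View pics/c2.png

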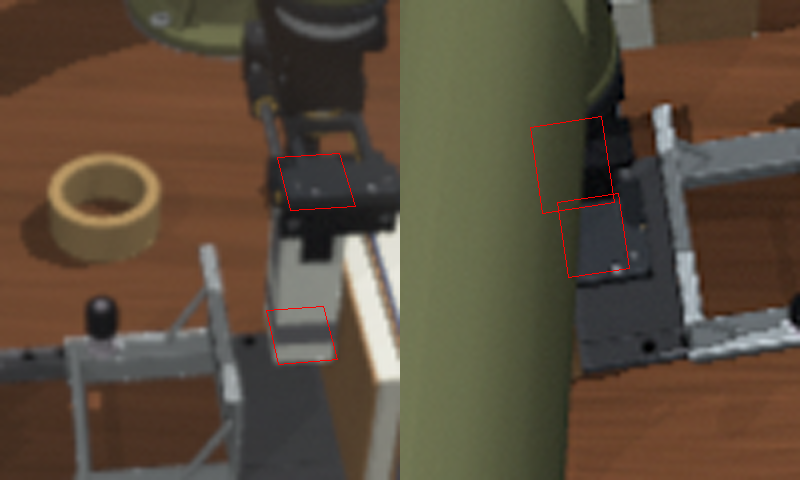

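The red box is the predicted carton; the real one sits about 1 px left in the scene view (bottom-front corner (272,362) against (278,363)). That puts it about 3 mm too far towards the plate, so I'll shift 3.5 mm towards the ledger and lower.

>>> {"op": "step_arm", "data": {
  "steps": [0.4,3.5,0,0,0,0.4,0,0,20,0,0.4,0,0,20,0,0.4,0,0,20,0,0.4,0,0,10,0,0.4,0,0,4,0,0.4,0,0,1.5,0,0.4,0,0,0,0]
}}

```text
time_s: 9.05
tool_pos: [0.6168, 0.0807, 0.3249]
tool_rot: [179.9, -0.0, 100.1]
force: [-0.8, 0.2, -1.7]
grip_width: 0.0558
grasp_force: 29.8
```

>>> {"op": "step_arm", "data": {
  "steps": [0.4,0,0,1,0,0.4,0,0,0.7,0,0.4,0,0,0.5,0,0.4,0,0,0,0]
}}

```text
time_s: 9.55
tool_pos: [0.6166, 0.0808, 0.3221]
tool_rot: [180.0, -0.0, 100.1]
force: [0.7, 0.8, -2.3]
grip_width: 0.0562
grasp_force: 29.8
```

>>> {"op": "step_arm", "data": {
  "steps": [0.4,0,0,0.5,0,0.4,0,0,0,0]
}}

```text
time_s: 9.8
tool_pos: [0.6167, 0.0807, 0.3221]
tool_rot: [180.0, -0.0, 100.1]
force: [-0.5, -0.5, 1.9]
grip_width: 0.0558
grasp_force: 29.8
```

Force z went from -2 to +1.9 N, so the carton is down on the tray. I'll check its fit before letting go.

```bash
cat > ov.py <<'E'
from fit import *
r=np.load('pose.npz')['r'];Z=Ro.from_euler('z',r[3]).as_matrix()
def ov(n,c,x0,y0,w,h,z,y,q=.032):
    im=cv2.imread(f'pics/{n}.png')[y0:y0+h,x0:x0+w]; im=cv2.resize(im,None,fx=z,fy=z,interpolation=cv2.INTER_CUBIC)
    for e in(q,q+.15):
        pts=[]
        for i,j in((-.028,-.022),(-.028,.022),(.028,.022),(.028,-.022)):
            p=proj(c,Z@[i,j+y,0]+[r[0],r[1],e]); pts.append(((p[0]-x0+.5)*z,(p[1]-y0+.5)*z))
        cv2.polylines(im,[np.array(pts).round().astype(int)],True,(0,0,255),1)
    return im
E
python3 - <<'E'
from ov import *
a=snap('scene','s2')
im=ov('s2',a,255,170,60,75,8,-.004); cv2.imwrite('pics/c3.png',im)
E
```

```text
(no output)
```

View pics/c3.png

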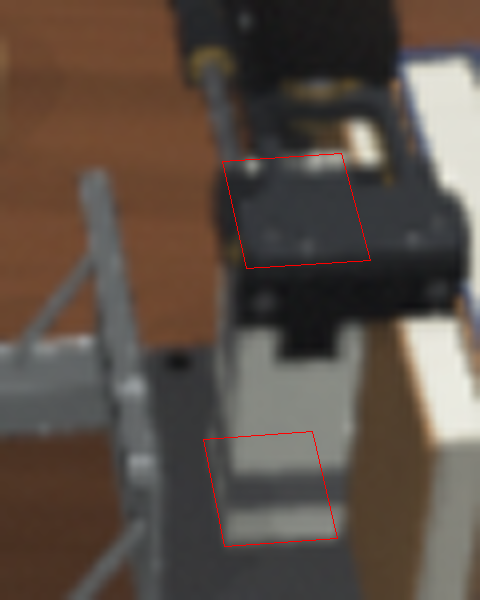

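The carton's bottom-front corners at (225,545) and (337,538) match the box for y = -4 mm, standing clear of the ledger. Letting go and rising.

>>> {"op": "step_arm", "data": {
  "steps": [0.6,0,0,0,0,0.7,0,0,0,0,0.85,0,0,0,0,1,0,0,0,0,1,0,0,0,0,1,0,0,0,0,1,0,0,-10,0,1,0,0,-25,0,1,0,0,-30,0,1,0,0,-30,0,1,0,0,-30,0,1,0,0,0,0],
  "grip_force": 50
}}

```text
time_s: 11.35
tool_pos: [0.6172, 0.0803, 0.45]
tool_rot: [179.7, -0.0, 100.1]
force: [-1.1, -0.6, -0.7]
grip_width: 0.0871
grasp_force: 0.0
```

```bash
python3 -c "
from fit import *
go(.5733,-.0781,.36,100.1)"
```

```text
t 11.35 p [0.6172 0.0803 0.45  ] [ 1.7966e+02 -3.0000e-02  1.0007e+02] F [-1.1 -0.6 -0.7] w 0.0871 0.0
 turn -0.0  d after turn mm [-148.3  -71.5   89.5]  d before turn [-148.3  -71.4   89.5]
```

>>> {"op": "step_arm", "data": {
  "steps": [1,-25,-12,0,0,1,-41,-20,0,0,1,-41,-20,0,0,1,-41,-19.5,0,0,1,0,0,30,0,1,0,0,30,0,1,0,0,0,0,1,0,0,0,0]
}}

```text
time_s: 12.35
tool_pos: [0.5719, -0.0782, 0.3872]
tool_rot: [180.0, 0.0, 100.0]
force: [-0.1, 0.2, 0.9]
grip_width: 0.0871
grasp_force: 0.0
```

Run:
```python
from ov import *
go(.5733,-.0781,.233,100.1)
w=snap('wrist','w3');a=snap('scene','s3')
im=cv2.imread('pics/w3.png')
for h in(.084,.054):
    K=Z@[-.07,-.15,0]+[r[0],r[1],h]
    pts=np.array([proj(w,K+.013*np.array([np.cos(t),np.sin(t),0])) for t in np.linspace(0,6.28,30)]).round().astype(int)
    cv2.polylines(im,[pts],True,(0,0,255),1)
s=ov('s3',a,235,150,90,96,4,-.004)
cv2.imwrite('pics/c4.png',np.hstack([cv2.resize(im,(440,384))if 0 else im[:384,72:512],s]))
```

```text
t 12.35 p [ 0.5719 -0.0782  0.3872] [1.7999e+02 2.0000e-02 1.0003e+02] F [-0.1  0.2  0.9] w 0.0871 0.0
 turn -0.1  d after turn mm [-1.000e-01  1.300e+00  1.542e+02]  d before turn [-1.000e-01  1.300e+00  1.542e+02]
```

View pics/c4.png

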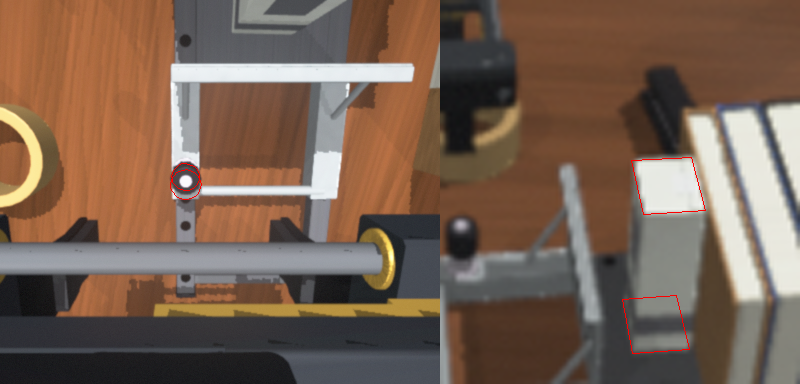

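The carton stands free and upright, right on the predicted box. In the wrist view the knob at (186,180) matches the prediction to within about 1 mm. Lowering onto the knob.

>>> {"op": "step_arm", "data": {
  "steps": [1,1,1.3,40,0,1,0,0,40,0,1,0,0,40,0,1,0,0,25,0,1,0,0,7,0,1,0,0,0,0,0.6,0,0,0,0,0.3,0,0,0,0,0.15,0,0,0,0,0.1,0,0,0,0,0.1,0,0,0,0,0.1,0,0,0,0],
  "grip_force": 50
}}

```text
time_s: 13.95
tool_pos: [0.5732, -0.0762, 0.2345]
tool_rot: [-180.0, -0.0, 100.1]
force: [0.0, 0.1, -0.4]
grip_width: 0.0349
grasp_force: 0.0
```

>>> {"op": "step_arm", "data": {
  "steps": [0.1,0,0,0,0,0.1,0,0,0,0,0.1,0,0,0,0]
}}

```text
time_s: 14.32
tool_pos: [0.5733, -0.0762, 0.2345]
tool_rot: [180.0, 0.0, 100.1]
force: [0.8, -0.2, -1.6]
grip_width: 0.025
grasp_force: 50.0
```

>>> {"op": "step_arm", "data": {
  "steps": [0.1,0,0,-4,0,0.1,0,0,-4,0,0.1,0,0,-3,0,0.1,0,0,-2,0,0.1,0,0,0,0,0.1,0,0,0,0]
}}

```text
time_s: 15.08
tool_pos: [0.5733, -0.0762, 0.2475]
tool_rot: [180.0, 0.0, 100.1]
force: [5.0, 0.0, -9.9]
grip_width: 0.0248
grasp_force: 50.0
```

>>> {"op": "step_arm", "data": {
  "steps": [0.1,4,0,0,0,0.1,6,0,0,0,0.1,6,0,0,0,0.1,6,0,0,0,0.1,5,0,0,0,0.1,3,0,0,0,0.1,0,0,0,0,0.1,0,0,0,0]
}}

```text
time_s: 16.08
tool_pos: [0.568, -0.0469, 0.2475]
tool_rot: [180.0, 0.0, 100.1]
force: [5.2, -0.9, -10.5]
grip_width: 0.0249
grasp_force: 50.0
```

Run:
```python
from ov import *
print(env.get_obs()['tool_pos']-[.5733,-.0762,.2475])
a=snap('scene','s4')
s=ov('s4',a,215,150,110,96,6,-.004)
cv2.imwrite('pics/c5.png',s)
```

```text
[-5.26044627e-03  2.92840764e-02  2.23645102e-05]
```

View pics/c5.png

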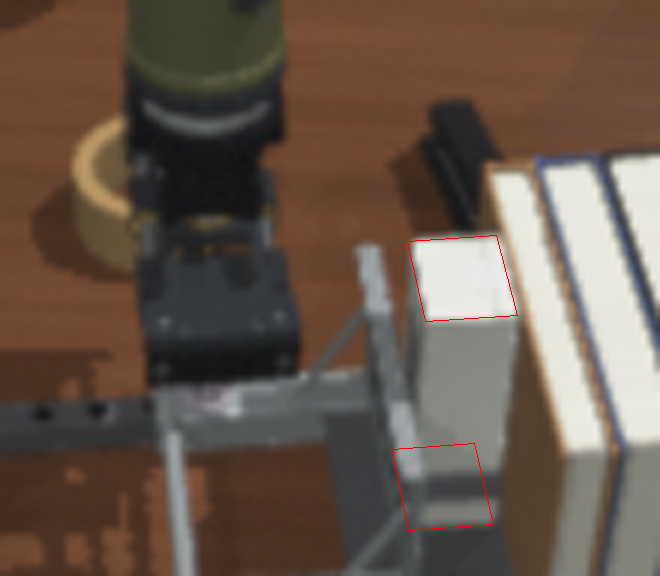

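The section has slid 29.8 mm, with the plate now close to the carton at (395,400), and the carton still upright on its box. Letting the pin down.

>>> {"op": "step_arm", "data": {
  "steps": [0.1,0.2,0,3,0,0.1,0,0,3,0,0.1,0,0,3,0,0.1,0,0,2,0,0.1,0,0,2,0,0.1,0,0,0,0,0.1,0,0,0,0]
}}

```text
time_s: 17.0
tool_pos: [0.568, -0.0466, 0.2347]
tool_rot: [180.0, 0.0, 100.1]
force: [4.6, -1.6, -6.7]
grip_width: 0.0248
grasp_force: 50.0
```

>>> {"op": "step_arm", "data": {
  "steps": [0.1,0,0,0.5,0,0.1,0,0,0.5,0,0.1,0,0,0,0,0.1,0,0,0,0]
}}

```text
time_s: 17.5
tool_pos: [0.568, -0.0467, 0.2344]
tool_rot: [180.0, -0.0, 100.1]
force: [-0.5, -2.1, 5.6]
grip_width: 0.0249
grasp_force: 50.0
```

Run:
```python
from ov import *
a=snap('scene','s5')
cv2.imwrite('pics/c6.png',ov('s5',a,215,150,110,96,6,-.004))
```

```text
(no output)
```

View pics/c6.png

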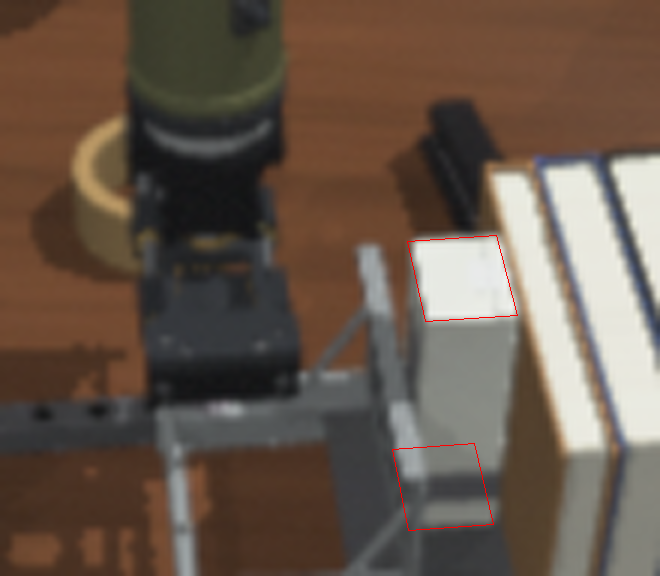

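The gripper has come down with the knob (body bottom about row 395, up from 380). The carton stands upright on its box and the bystanders in this crop (tape roll, stapler) look unmoved. Handing in.

```bash
python3 -c "
from cell import env
print(env.sign_off())"
```

```text
the job is handed in; nothing more can be done
None
```

The job is handed in, with no verdict returned: the carton stands upright and released in the gap, the section is one hole in (about 30 mm by arm travel), the pin is home by height and force, and the gripper still holds the knob.

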